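# Fill the condiment caddy and lift it by its handle

## Robot

A 7-joint arm with a two-finger parallel gripper is mounted at the origin on a cart in front of the work surface, level with it; the furniture and walls round the work are solid. World frame = base frame: x ahead of the robot, y to its left, z up, the work surface at z = 0. Lengths are in mm, angles in rad, forces in N, time in s.
With the tool pointing down it reaches from about 400 to 875 mm from the base axis. Payload 4.4 kg.
Tool frame: the origin (TCP) lies at the very end of the fingers, on their centre line; the grasp point (between the pads) lies ctrl.grip_depth behind it (ctrl.grip_depth is the distance from the TCP to the grasp point, in mm); z points along the fingers, y is the direction in which the jaws open and shut (so a half turn about z gives the same grasp; the last joint's range is limited). The gripper opens to 85 mm and grips with 20 to 120 N. Pads are 22 mm wide; open, the fingers measure 114 mm over their backs; the gripper's body (76 mm by 85 mm) begins 54 mm behind the grasp point. The pads swing forward as they close: fully open they stand 13 mm farther back than shut.
Start: joints at [1.185, 0.628, 0.038, 1.517, -0.027, 0.996, -0.02], TCP at [204.373, -617.049, 231.313] pointing down, gripper open.
Joint ranges: [-3.06, 3.06], [-0.37, 2.12], [-1.25, 1.32], [0.18, 2.47], [-1.1, 4.24], [0.23, 1.98], [-2.94, 2.94]. Speed limits (rad/s): [2.57, 2.57, 3.14, 3.14, 3.14, 3.14, 3.14].

## Interface

Orientations are given as [roll, pitch, yaw] about the fixed x, y, z axes, in that order (R = Rz(yaw) Ry(pitch) Rx(roll)).
In Python, from cell import ctrl gives the robot as it stands.
- The arm moves only by the tool servo_tool, never from a script. Its argument "commands" is one flat list of numbers, 5 for each row, row after row: the shift along the tool's x, y, z in units of 25 mm (1.0 is 25 mm), then the turn about the tool's z in units of 6 degrees (1.0 is 6 degrees), then the closure, from 0 (fully open) to 1 (shut). In form: [tx, ty, tz, twist, gripper, tx, ty, tz, twist, gripper, ...]. A call has 1 to 10 rows; each row is the pose to reach, as a shift and turn from the pose commanded when the call began, along the tool's axes at that moment; what a row does not reach only later rows make up. A row lasts 1/12 s, in which the tool goes at most 41.7 mm and 7.16 degrees, less where a joint would pass 70% of its speed; a pose out of reach is approached as far as the arm can. A call with a gripper value outside its range is refused whole. The fingers move at their own pace and stop on an object; the grip force is fixed at half the most. Time passes only in rows, so rows that repeat a pose let the fingers close. It gives the time, the measured TCP pose, the force and the opening at its end, in the units of the state.
- ctrl.read_state(): the state, without advancing time (a new reading comes with each control period).
- ctrl.get_image(name): name is "scene" or "top" or "wrist"; returns a dict with "img" (420x560x3 uint8, blue, green, red), "K" (3x3 intrinsics, pixels), "T" (4x4, takes a point from camera to world coordinates). Camera axes: x right, y down, z forward; pixel columns grow to the right and rows downward; lengths in mm; the calibration is good to about 2 mm. A picture is of the moment at which its call begins. There is no depth.
- ctrl.finish_job(): hands the job in, once; it reports no verdict.
The state is a dict: "clock": time; "qpos": joint angles; "qd": joint speeds; "tau": joint torques, N m; "eef_pos": TCP position; "tool_rot": TCP orientation; "force": force on the tool from outside, world axes, zero at the start; "torque": the same for the moment, N m; "width": finger opening in mm.
Only numpy, scipy, OpenCV 4.12 (cv2) and the standard library are available. Lean on these libraries where they do the work, as an engineer would, in place of code of your own. Each camera call takes 0.05 s, during which the arm holds its last target.

## Task

Get the condiment caddy ready to carry: set each of the two spare spice jars standing loose on the table into an empty pocket of the caddy, through the wire ring and down onto the board, without dropping it in, and leave the two jars that already stand in their pockets. With the caddy full and so balanced, grip it by the wooden bar handle, lift it about 10 cm off the table without tipping it, and finish holding it still and level in the air; do not put it down or let go. Leave the other things on the table where they are.

Things in the scene. Friction and masses are not known exactly. Their poses are not given: they have to be found in the camera images.
- caddy: round wooden condiment caddy, loose, about 0.41 kg when empty: board 204 mm across whose top lies 12 mm above the table, on rubber feet; four wire rings stand 50 mm above the table, each the guide of one pocket; each ring is 50 mm wide inside, of 4 mm round wire; a thin steel post in the middle carries the bar handle. Origin at the centre of its underside, z up; the four pockets lie at (+-48, +-48) mm in its x and y, the handle bar runs along its x. It stands at any yaw.
- caddy_handle: the caddy's level wooden bar handle, fixed on the post: 76 mm long (x), 16 mm thick (y, the two flat faces to grip), 20 mm high (z). Origin at the bar's centre, 137 mm above the caddy's underside; axes as the caddy's.
- pocket0 (a point): centre of the floor of one of the caddy's four pockets (12 mm above the caddy's underside); may hold a jar or be empty
- pocket1 (a point): centre of the floor of one of the caddy's four pockets (12 mm above the caddy's underside); may hold a jar or be empty
- pocket2 (a point): centre of the floor of one of the caddy's four pockets (12 mm above the caddy's underside); may hold a jar or be empty
- pocket3 (a point): centre of the floor of one of the caddy's four pockets (12 mm above the caddy's underside); may hold a jar or be empty
- spare_1: spice jar with a dark cap, 44 mm diameter, 105 mm high, about 0.11 kg; the cap is the top 20 mm, as wide as the jar. Origin at the centre of its underside, z up along its axis.
- spare_2: spice jar with a lighter green cap, 46 mm diameter, 106 mm high, about 0.11 kg; the cap is the top 20 mm, 45 mm wide. Origin at the centre of its underside, z up along its axis.
- spice_in: spice jar like the one with the green cap, 46 mm diameter, 106 mm high, already standing in a pocket of the caddy. Origin at the centre of its underside, z up along its axis.
- herb_in: spice jar like the one with the dark cap, 44 mm diameter, 105 mm high, already standing in a pocket of the caddy. Origin at the centre of its underside, z up along its axis.
- honey_jar: bystander: honey jar, 64 mm diameter, 97 mm high; too wide for a pocket. Origin at the centre of its underside.
- mandarin: bystander: mandarin, 55 mm diameter, 48 mm high; too wide for a pocket. Origin at the centre of its underside.
Things that resemble listed ones, but are neither listed nor needed, are in the scene too. Leave any red or yellow look-alike of the spare_1 alone.

How it is judged:
By the outcome, as a careful person would: the job done as asked, in the order asked, and still so for the second after the job is handed in, while the arm keeps its last pose, push and grip.
It also fails if it takes over 72 s, if anything falls off the work surface, if the arm or the gripper's body presses on something with over 40 N, if the wrist force passes 120 N, or if a joint passes its speed limit or range.

## Working session

There is one attempt and no reset: what is moved stays moved. The work goes in short steps, Python scripts to look and compute and a tool call to move; the robot and the scene stay as the last step left them, time stands still between calls to the robot, and variables do not carry over. Pictures are saved under pics/ and viewed, and the job is handed in when it is done.

Besides the shell and the picture viewer there is one more tool, called after "Emit:" by a JSON object that holds its "name" and its "arguments", one argument or row to a line. servo_tool: Moves the arm, as the interface text tells. Its arguments: {"type":"object","properties":{"commands":{"type":"array","items":{"type":"number"}}},"required":["commands"]}

```bash
ls; mkdir -p pics; python3 - <<'E'
from cell import ctrl
import cv2
print(ctrl.read_state(), ctrl.grip_depth)
for n in ("scene","top","wrist"):
    d=ctrl.get_image(n); cv2.imwrite(f"pics/{n}0.png",d["img"]); print(n,d["K"].round(1).tolist(),d["T"].round(3).tolist())
E
```

```text
pics
{'clock': 0.0, 'qpos': array([ 1.18521492,  0.62934907,  0.03843582,  1.51839139, -0.02703907,
        0.99628532, -0.02003369]), 'qd': array([ 7.54178388e-05,  1.92902058e-04, -3.23126554e-04,  5.97624848e-04,
       -4.07715867e-05,  7.26532000e-05,  1.02369910e-03]), 'tau': array([ 1.16753472e-03, -5.63397145e+01,  1.22707710e+00, -1.93445778e+01,
        1.11149205e-02,  1.04795818e-02, -8.50792503e-06]), 'eef_pos': array([ 204.17515842, -616.43172222,  230.37957963]), 'tool_rot': array([-3.13967684e+00, -1.03903454e-05,  3.19730876e-01]), 'force': array([-0.04780824,  0.18588985, -0.27279871]), 'torque': array([-0.04349196,  0.0343064 , -0.01928435]), 'width': 85.25641763077803} 18.700000000000003
scene [[486.1, 0.0, 279.1], [0.0, 486.1, 211.1], [0.0, 0.0, 1.0]] [[0.726, 0.558, -0.402, 1039.639], [0.688, -0.576, 0.442, -638.236], [0.016, -0.597, -0.802, 1195.678], [0.0, 0.0, 0.0, 1.0]]
top [[402.9, 0.0, 266.1], [0.0, 402.9, 211.6], [0.0, 0.0, 1.0]] [[-0.026, -0.99, 0.136, 356.526], [-1.0, 0.026, -0.001, -13.918], [-0.002, -0.136, -0.991, 1103.017], [0.0, 0.0, 0.0, 1.0]]
wrist [[318.6, 0.0, 281.3], [0.0, 318.6, 210.9], [0.0, 0.0, 1.0]] [[0.315, -0.912, -0.264, 271.519], [-0.949, -0.302, -0.086, -594.402], [-0.001, 0.277, -0.961, 372.408], [0.0, 0.0, 0.0, 1.0]]
```

View pics/scene0.png

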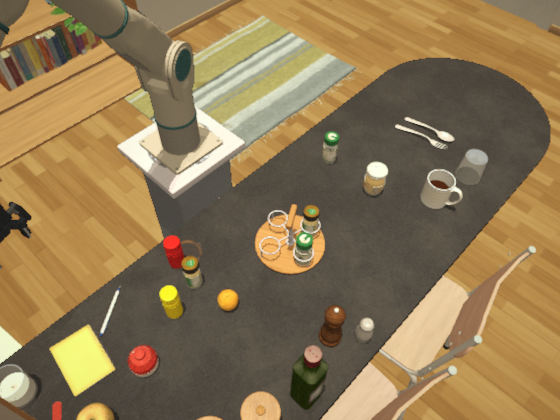

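View pics/top0.png

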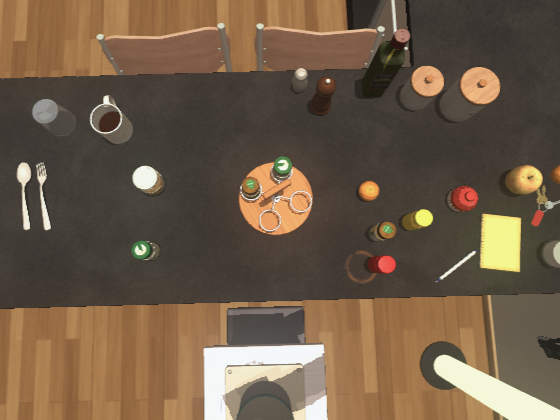

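View pics/wrist0.png

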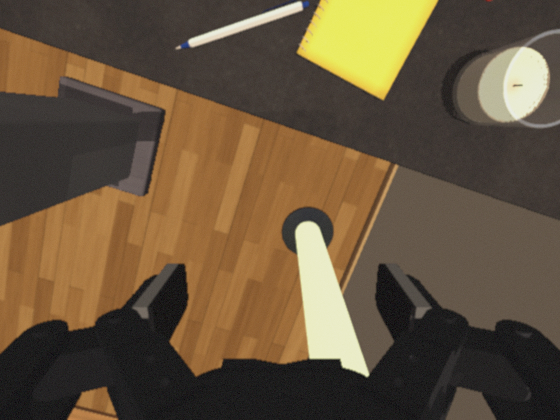

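```bash
python3 - <<'E'
import cv2,numpy as np
t=cv2.imread("pics/top0.png");s=cv2.imread("pics/scene0.png")
def c(i,x,y,w,h,k): return cv2.resize(i[y:y+h,x:x+w],(w*k,h*k),interpolation=cv2.INTER_CUBIC)
cv2.imwrite("pics/c1.png",c(t,225,140,200,150,4))
cv2.imwrite("pics/c2.png",c(s,150,180,190,140,4))
cv2.imwrite("pics/c3.png",np.hstack([c(t,110,150,80,120,4),c(s,300,110,100,120,4)]))
E
```

```text
(no output)
```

View pics/c1.png

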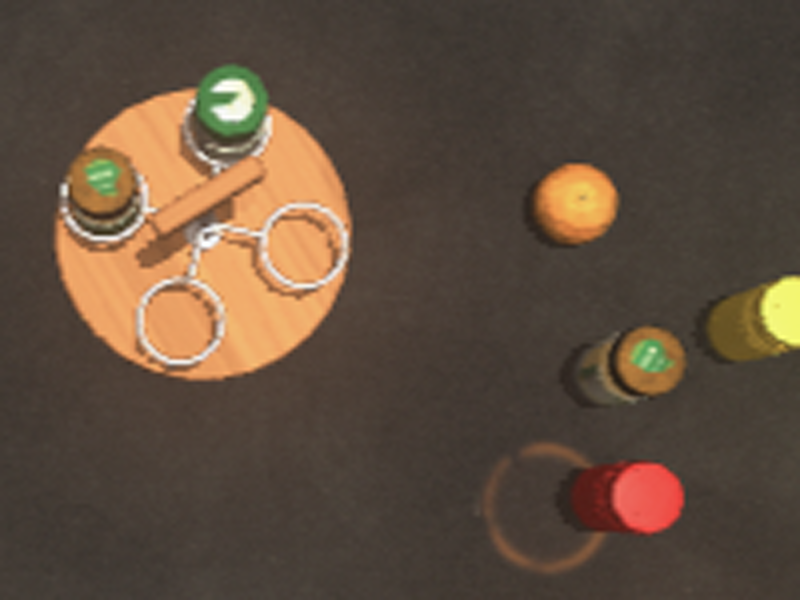

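View pics/c2.png

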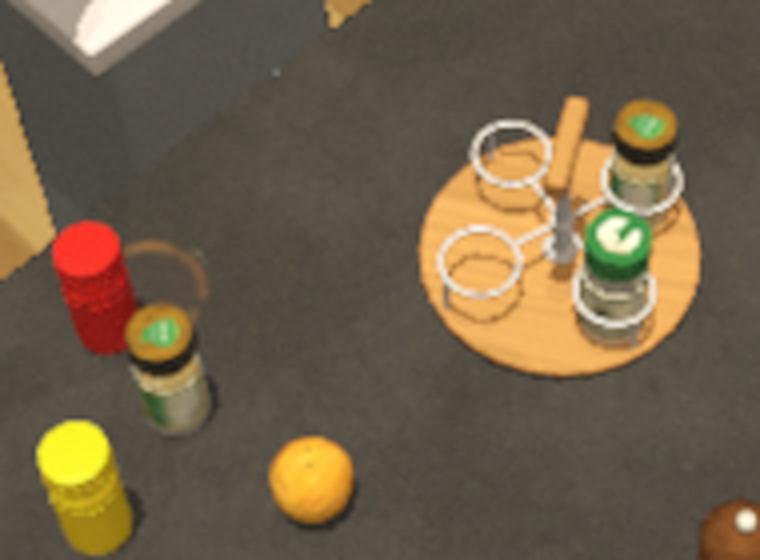

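View pics/c3.png

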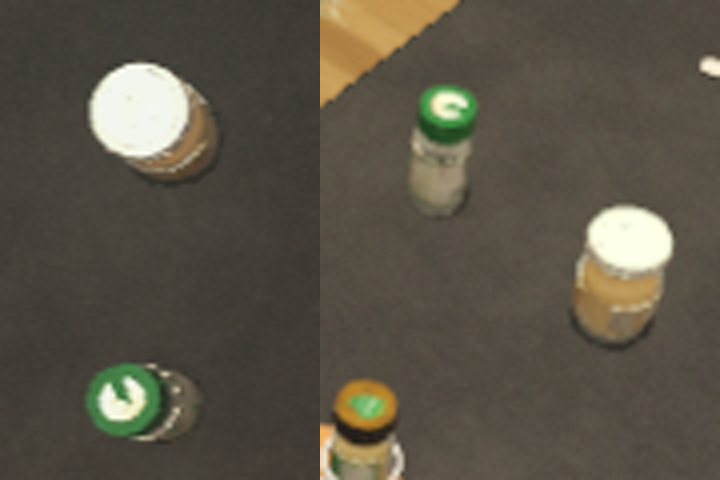

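```bash
cat > h.py <<'E'
import numpy as np,cv2
from cell import ctrl
def ray(d,p,z):
    K,T=d["K"],d["T"]; v=T[:3,:3]@np.linalg.solve(K,[p[0],p[1],1]); o=T[:3,3]
    return (o+v*(z-o[2])/v[2])
def proj(d,P):
    T=np.linalg.inv(d["T"]); c=T[:3,:3]@np.asarray(P,float)+T[:3,3]; u=d["K"]@c; return u[:2]/u[2]
E
python3 - <<'E'
from h import *
top=ctrl.get_image("top"); sc=ctrl.get_image("scene")
c1=lambda x,y:(x/4+225,y/4+140); c2=lambda x,y:(x/4+150,y/4+180)
L=[("spare1",105,c1(650,361),c2(161,333)),("herb",105,c1(104,180),c2(646,128)),("spice",106,c1(232,101),c2(617,236)),
("spare2",106,(110+124/4,150+400/4),(300+(448-320)/4,110+103/4)),
("ringA",50,c1(304,247),c2(479,262)),("ringB",50,c1(181,322),c2(511,153)),("honey",97,(110+138/4,150+110/4),(300+(629-320)/4,110+240/4)),
("red",105,c1(648,497),c2(88,250)),("mand",24,c1(576,204),c2(312,480)),("board",12,c1(203,233),c2(560,250)),
("hEnd1",147,c1(150,224),c2(575,100)),("hEnd2",147,c1(262,168),c2(563,185)),("yellow",105,c1(793,312),c2(75,450))]
for n,z,a,b in L: print(n,ray(top,a,z).round(1)[:2],ray(sc,b,z).round(1)[:2])
# mask refine
for nm,d in (("top",top),("scene",sc)):
    hsv=cv2.cvtColor(d["img"],cv2.COLOR_BGR2HSV)
    m=cv2.inRange(hsv,(5,110,120),(20,255,255))
    n,l,s,c=cv2.connectedComponentsWithStats(m)
    for i in range(1,n):
        if s[i,4]>1500: print(nm,s[i],c[i])
E
```

```text
spare1 [ 439.1 -315.2] [ 443.6 -318.4]
herb [562.6  21.2] [560.   24.2]
spice [611.2 -61.1] [606. -58.]
spare2 [406.2 296. ] [408.7 295.6]
ringA [ 525.3 -108.2] [ 528.8 -111.4]
ringB [477.5 -25.4] [480.2 -27.9]
honey [590.9 292.8] [595.1 286.6]
red [ 355.6 -308.3] [ 359.9 -310.6]
mand [ 554.1 -296.5] [ 556.7 -298.5]
board [542.9 -42.7] [546.9 -45.8]
hEnd1 [526.2  -7.4] [528.2 -17.1]
hEnd2 [558.7 -75.9] [570.  -74.6]
yellow [ 467.4 -406.3] [ 469.5 -409.8]
top [    0     0   376    78 23616] [168.2852727  35.2358147]
top [ 239  162   74   73 2712] [274.1880531  198.62020649]
top [    0   296   494   124 42554] [230.36520656 357.95201391]
scene [  166     0   394   420 47790] [447.91288973 182.40491735]
scene [    0    34   164   313 33727] [ 70.16503098 188.20188573]
scene [ 254  221   72   53 1627] [286.79594345 250.60356484]
```

Candidates, top view. Dark cap: spare_1 (387,230), against herb_in in the caddy (251,185), red look-alike (387,264) and yellow look-alike (423,218). Green cap: spare_2 (141,250), against spice_in in the caddy (283,165). The close crops show spare_1 and spare_2 standing loose. The empty rings are at (301,202) and (270,220).

```bash
cat >> h.py <<'E'
def go(x,y,z,yaw):
    s=ctrl.read_state(); p=s["eef_pos"]; r=s["tool_rot"]
    from scipy.spatial.transform import Rotation as R
    M=R.from_euler("xyz",r).as_matrix(); d=M.T@(np.array([x,y,z])-p)/25
    dy=(yaw-np.degrees(r[2])+180)%360-180
    print("pos",p.round(1),"yaw",np.degrees(r[2]).round(1),"rp",np.degrees(r[:2]).round(1),"q",s["qpos"].round(2),"F",s["force"].round(1),"w",round(s["width"],1),"t",round(s["clock"],2))
    print("units",d.round(2),"twist",round(-dy/6,2))
E
python3 -c "
from h import *
go(441,-317,200,130)"
```

```text
pos [ 204.3 -616.8  230.9] yaw 18.3 rp [-180.   -0.] q [ 1.19  0.63  0.04  1.52 -0.03  1.   -0.02] F [1.2 0.1 1. ] w 85.3 t 0.25
units [12.76 -8.41  1.24] twist -18.61
```

Emit:
{"name": "servo_tool", "arguments": {
  "commands": [0.6,-0.4,0,-0.5,0,1.8,-1.2,0,-1.5,0,3.2,-2.1,0.2,-2.6,0,4.6,-3,0.4,-3.8,0,6,-4,0.6,-4.9,0,7.5,-5,0.8,-6,0,9,-6,1,-7.1,0,10.5,-7,1.2,-8.2,0,11.8,-7.8,1.2,-9.3,0,12.8,-8.4,1.2,-10.4,0]
}}

```text
clock: 1.08
eef_pos: [443.0, -314.8, 201.1]
tool_rot: [-3.141, -0.0, 1.415]
force: [0.8, -0.5, -0.5]
width: 85.7
```

```bash
python3 -c "
from h import *
go(441,-317,200,130)"
```

```text
pos [ 443.  -314.8  201.1] yaw 81.1 rp [-180.   -0.] q [ 0.75  0.52 -0.27  1.84  0.19  0.8   0.23] F [ 0.8 -0.5 -0.5] w 85.7 t 1.08
units [-0.1  -0.07  0.05] twist -8.15
```

Emit:
{"name": "servo_tool", "arguments": {
  "commands": [0,0,0,-1,0,0,0,0,-2.1,0,0,0,0,-3.2,0,0,0,0,-4.3,0,0,0,0,-5.4,0,0,0,0,-6.5,0,0,0,0,-7.5,0,0,0,0,-8.1,0,0,0,0,-8.1,0]
}}

```text
clock: 1.83
eef_pos: [442.0, -317.2, 201.2]
tool_rot: [3.141, -0.0, 2.258]
force: [0.5, 1.2, 0.2]
width: 85.1
```

```bash
python3 -c "
from h import *
go(441,-317,200,130)
d=ctrl.get_image('wrist');cv2.imwrite('pics/w1.png',d['img'])
for z in (0,105): print(proj(d,(441,-317,z)))"
```

```text
pos [ 442.  -317.2  201.2] yaw 129.4 rp [180.  -0.] q [ 0.91  0.56 -0.51  1.84  0.35  0.84  0.91] F [0.5 1.2 0.2] w 85.1 t 1.83
units [ 0.03 -0.02  0.05] twist -0.1
[280.39842636 184.87180373]
[280.05514135 211.74760508]
```

View pics/w1.png

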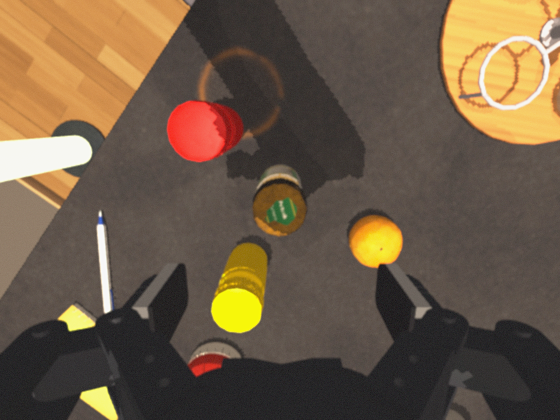

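```bash
python3 -c "
from h import *
d=ctrl.get_image('wrist')
h=cv2.cvtColor(d['img'],cv2.COLOR_BGR2HSV)
m=cv2.inRange(h,(8,100,60),(22,255,255)); m[:150]=0;m[250:]=0;m[:,:230]=0;m[:,325:]=0
c=cv2.findContours(m,0,2)[0];c=max(c,key=cv2.contourArea);print(cv2.boundingRect(c),cv2.minEnclosingCircle(c))
hull=cv2.convexHull(c);print(cv2.fitEllipse(hull))
e=cv2.fitEllipse(hull)[0]
print(ray(d,e,105))
P=proj(d,ctrl.read_state()['eef_pos']);print('tcp px',P)
go(441,-317,78,130)"
```

```text
(252, 183, 55, 54) ((278.9285583496094, 208.64285278320312), 27.5654239654541)
((278.928955078125, 209.17886352539062), (53.54541015625, 54.296409606933594), 82.00541687011719)
[ 439.02198804 -315.94304307  105.        ]
tcp px [280.64063848 268.51638837]
pos [ 442.  -317.2  201.3] yaw 129.2 rp [180.  -0.] q [ 0.91  0.56 -0.51  1.84  0.35  0.84  0.91] F [-0.5  0.4  0. ] w 85.5 t 1.93
units [ 0.03 -0.03  4.93] twist -0.14
```

Emit:
{"name": "servo_tool", "arguments": {
  "commands": [0.1,0,0.5,0,0,0.1,0,1.6,0,0,0.1,0,2.8,0,0,0.1,0,3.8,0,0,0.1,0,4.6,0,0,0.1,0,5.1,0,0,0.1,0,5.1,0,0]
}}

```text
clock: 2.52
eef_pos: [438.9, -314.2, 71.3]
tool_rot: [-3.14, -0.005, 2.256]
force: [0.4, -0.7, 0.4]
width: 85.7
```

```bash
python3 -c "
from h import *
go(440,-316,74,130)
d=ctrl.get_image('wrist');cv2.imwrite('pics/w2.png',d['img'])"
```

```text
pos [ 438.9 -314.2   71.3] yaw 129.3 rp [-179.9   -0.3] q [ 0.82  0.74 -0.38  1.94  0.49  0.56  0.79] F [ 0.4 -0.7  0.4] w 85.7 t 2.52
units [-0.08 -0.01 -0.11] twist -0.12
```

View pics/w2.png

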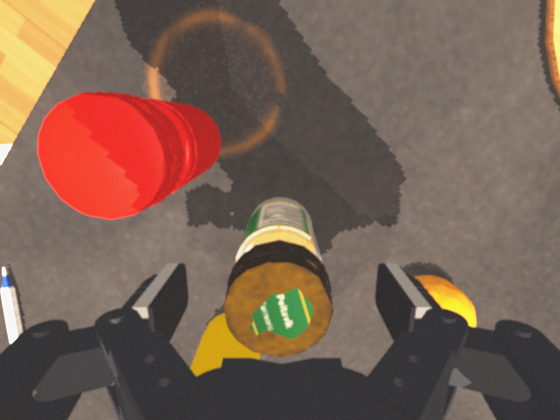

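```bash
python3 -c "
from h import *
d=ctrl.get_image('wrist'); print(ray(d,(279,302),105)); go(440,-316,74,130)"
```

```text
[ 438.51091517 -313.76854217  105.        ]
pos [ 440.7 -315.1   73.8] yaw 129.3 rp [-180.   -0.] q [ 0.82  0.73 -0.38  1.94  0.49  0.56  0.79] F [ 0.2 -0.1 -0.1] w 85.6 t 2.62
units [-0.01 -0.05 -0.01] twist -0.12
```

Emit:
{"name": "servo_tool", "arguments": {
  "commands": [0,0,0,0,0.3,0,0,0,0,0.6,0,0,0,0,1,0,0,0,0,1,0,0,0,0,1,0,0,0,0,1,0,0,0,0,1,0,0,0,0,1]
}}

```text
clock: 3.28
eef_pos: [441.0, -315.8, 75.0]
tool_rot: [3.141, 0.002, 2.256]
force: [-1.4, -0.3, 5.3]
width: 42.5
```

Emit:
{"name": "servo_tool", "arguments": {
  "commands": [0,0,-0.2,0,1,0,0,-0.8,0,1,0,0,-1.7,0,1,0,0,-2.7,0,1,0,0,-3.6,0,1,0,0,-4,0,1,0,0,-4,0,1]
}}

```text
clock: 3.87
eef_pos: [441.9, -316.0, 176.3]
tool_rot: [3.14, 0.005, 2.257]
force: [0.7, -0.1, -1.6]
width: 42.4
```

```bash
python3 -c "
from h import *
go(510,-175,174,75.6)
d=ctrl.get_image('wrist');cv2.imwrite('pics/w3.png',d['img'])
"
```

```text
pos [ 441.9 -316.   176.3] yaw 129.3 rp [179.9   0.3] q [ 0.89  0.58 -0.49  1.87  0.38  0.77  0.88] F [ 0.7 -0.1 -1.6] w 42.4 t 3.87
units [2.64 5.68 0.09] twist 8.95
```

View pics/w3.png

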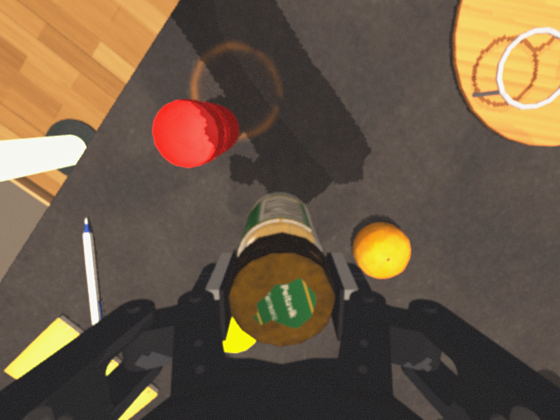

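Emit:
{"name": "servo_tool", "arguments": {
  "commands": [0.2,0.5,0,0.5,1,0.6,1.4,0,1.5,1,1,2.3,0,2.6,1,1.5,3.2,0,3.7,1,1.9,4.1,0,4.8,1,2.3,4.9,0,5.9,1,2.6,5.5,0,7,1,2.6,5.7,0,8.1,1,2.6,5.7,0,9,1,2.6,5.7,0,9,1]
}}

```text
clock: 4.75
eef_pos: [508.8, -173.6, 172.1]
tool_rot: [-3.138, 0.001, 1.314]
force: [-1.1, 0.1, -1.2]
width: 42.8
```

```bash
python3 -c "
from h import *
go(527,-110,174,75.6)
for n in ('wrist','top','scene'):
  d=ctrl.get_image(n);cv2.imwrite('pics/%s4.png'%n,d['img'])
"
```

```text
pos [ 508.8 -173.6  172.1] yaw 75.3 rp [-179.8    0. ] q [ 0.42  0.55 -0.21  1.89  0.17  0.72 -0.14] F [-1.1  0.1 -1.2] w 42.8 t 4.75
units [ 2.65  0.06 -0.08] twist -0.05
```

View pics/wrist4.png

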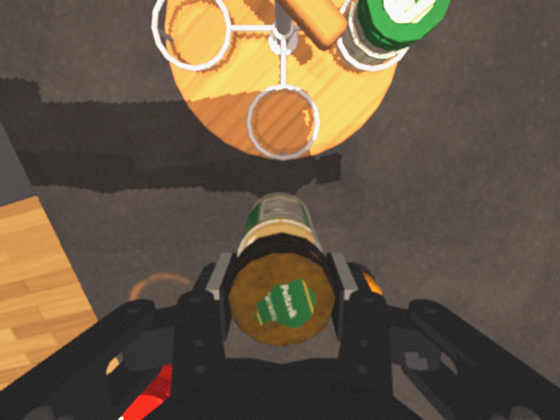

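View pics/top4.png

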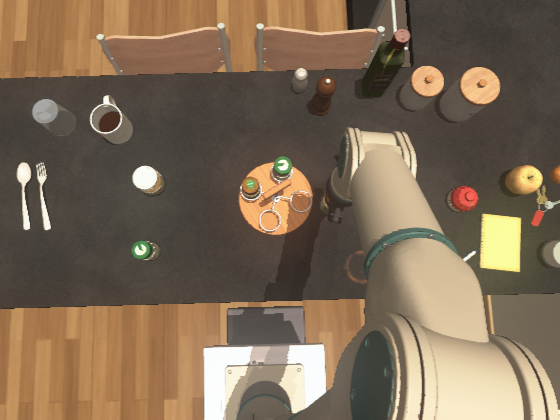

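View pics/scene4.png

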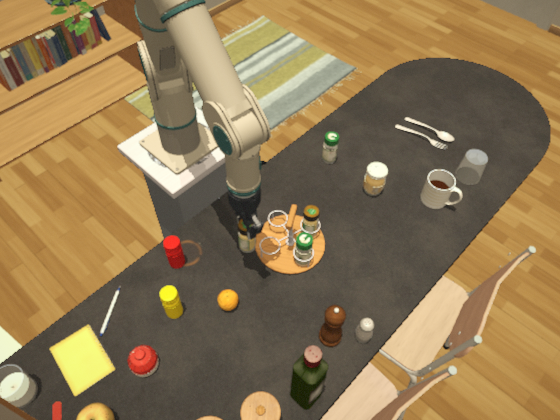

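```bash
python3 -c "
from h import *
d=ctrl.get_image('wrist');i=d['img'][70:170,235:335]
cv2.imwrite('pics/w4c.png',cv2.resize(i,None,fx=6,fy=6,interpolation=2))
h=cv2.cvtColor(d['img'],cv2.COLOR_BGR2HSV); m=cv2.inRange(h,(0,0,110),(180,70,255)); m[:88]=0;m[162:]=0;m[:,:244]=0;m[:,324:]=0
c=np.vstack(cv2.findContours(m,0,1)[0]);e=cv2.fitEllipse(cv2.convexHull(c));print(e)
for z in(48,50):print(ray(d,e[0],z))
a=cv2.cvtColor(d['img'],cv2.COLOR_BGR2HSV); 
m=cv2.inRange(a,(5,100,50),(22,255,255));m[:240]=0;m[345:]=0;m[:,:232]=0;m[:,334:]=0
c=max(cv2.findContours(m,0,1)[0],key=cv2.contourArea);e=cv2.fitEllipse(cv2.convexHull(c));print('cap',e)
s=ctrl.read_state()['eef_pos'];print(s,'cap',ray(d,e[0],s[2]+30.5))
"
```

```text
((282.65655517578125, 120.51773834228516), (72.79693603515625, 75.14983367919922), 178.0166015625)
[ 527.32439313 -107.93905209   48.        ]
[ 527.32255472 -107.9272176    50.        ]
cap ((281.3568420410156, 298.7180480957031), (94.4291000366211, 105.54442596435547), 87.2152328491211)
[ 508.86068396 -174.84526925  173.03754593] cap [ 509.76460453 -172.41355464  203.53754593]
```

View pics/w4c.png

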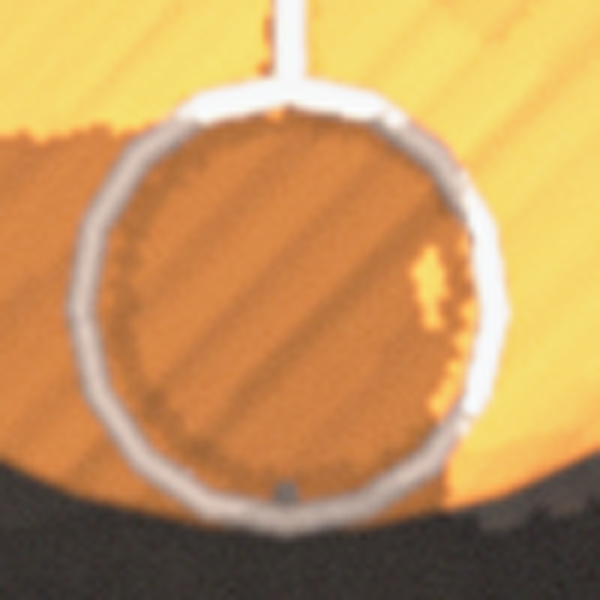

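```bash
python3 -c "
from h import *
d=ctrl.get_image('wrist');i=d['img'][170:350,220:345]
cv2.imwrite('pics/w4d.png',cv2.resize(i,None,fx=3.3,fy=3.3,interpolation=2))
s=ctrl.read_state()['eef_pos']
x,y=508.9,-174.8
u=np.array([np.cos(np.radians(75.3)),np.sin(np.radians(75.3))])
for o in (0,2.4):
  b=s[:2]+o*u
  for dz in(-75,10,30.5):
    a=[proj(d,(b[0]+22*np.cos(t),b[1]+22*np.sin(t),s[2]+dz)) for t in np.linspace(0,6.28,60)]
    a=np.array(a);print(o,dz,a.min(0).round(1),a.max(0).round(1))
"
```

```text
0 -75 [250.4 191.7] [312.  250.2]
0 10 [233.  234.3] [328.9 320.8]
0 30.5 [225.4 253.2] [336.3 350.8]
2.4 -75 [250.4 188.3] [312.1 247.2]
2.4 10 [232.8 229.1] [329.2 316.4]
2.4 30.5 [225.1 247.3] [336.6 345.9]
```

View pics/w4d.png

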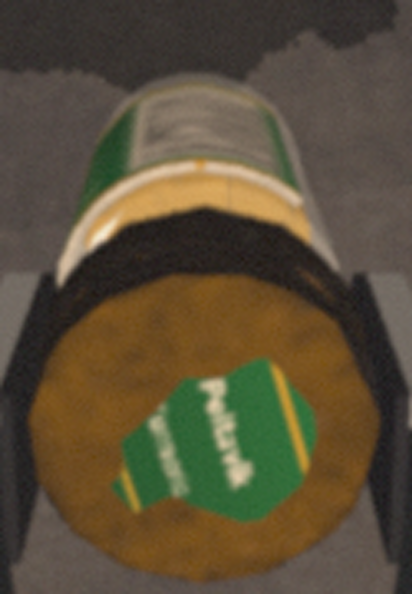

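```bash
python3 -c "
from h import *
go(527,-109.5,140,75.6)
"
```

```text
pos [ 509.1 -175.   173.3] yaw 75.4 rp [-179.9    0. ] q [ 0.42  0.55 -0.21  1.89  0.17  0.72 -0.14] F [-0.1 -0.7 -1.1] w 42.6 t 5.0
units [2.71 0.03 1.33] twist -0.04
```

Emit:
{"name": "servo_tool", "arguments": {
  "commands": [0.4,0,0,0,1,1,0,0,0,1,1.7,0,0,0,1,2.3,0,0.2,0,1,2.7,0,0.6,0,1,2.7,0,1,0,1,2.7,0,1.3,0,1,2.7,0,1.3,0,1,2.7,0,1.3,0,1]
}}

```text
clock: 5.75
eef_pos: [525.8, -110.5, 140.4]
tool_rot: [-3.14, 0.001, 1.313]
force: [-0.4, 0.6, -1.0]
width: 42.6
```

```bash
python3 -c "
from h import *
go(527,-109.5,140,75.6)
d=ctrl.get_image('wrist');cv2.imwrite('pics/w5.png',d['img'])
a=ctrl.get_image('scene');b=ctrl.get_image('top')
cv2.imwrite('pics/w5b.png',np.hstack([cv2.resize(a['img'][170:290,220:340],(480,480)),cv2.resize(b['img'][140:240,225:325],(300,300)).repeat(1,0) if 0 else cv2.resize(b['img'][140:260,225:305],(320,480))]))
go(527,-109.5,140,75.6)
"
```

```text
pos [ 525.8 -110.5  140.4] yaw 75.2 rp [-1.799e+02  1.000e-01] q [ 0.28  0.6  -0.19  1.92  0.18  0.64 -0.28] F [-0.4  0.6 -1. ] w 42.6 t 5.75
units [0.05 0.04 0.02] twist -0.06
pos [ 526.8 -110.2  141.5] yaw 75.2 rp [180.   0.] q [ 0.28  0.6  -0.19  1.92  0.18  0.64 -0.28] F [ 0.7 -0.8 -0.3] w 42.9 t 5.9
units [ 0.03 -0.    0.06] twist -0.06
```

View pics/w5.png

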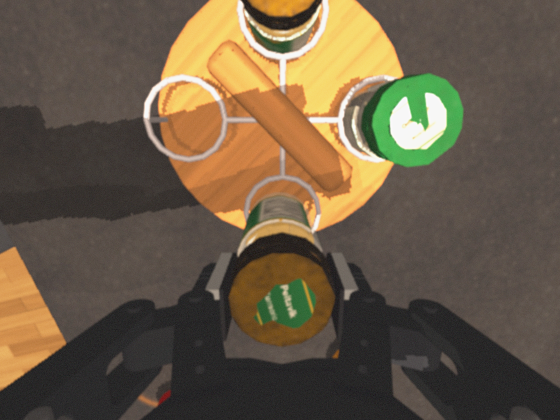

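View pics/w5b.png

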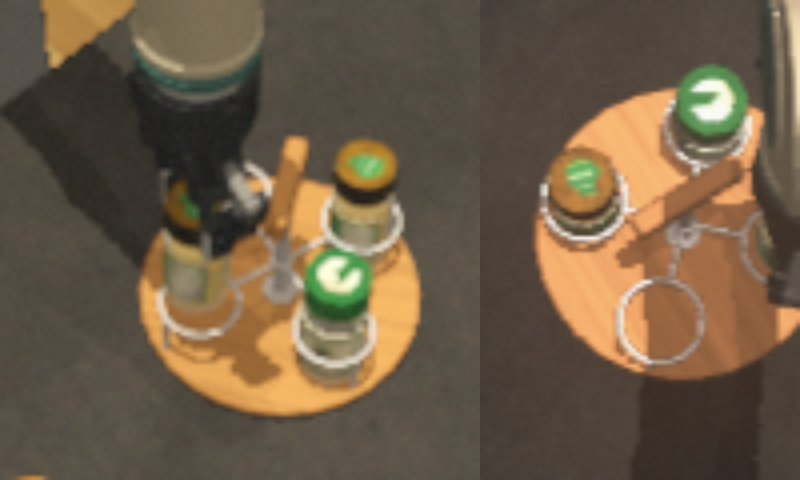

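```bash
python3 -c "
import cv2
i=cv2.imread('pics/w5.png')[165:265,230:335]
cv2.imwrite('pics/w5c.png',cv2.resize(i,None,fx=6,fy=6,interpolation=2))
from h import *
d=ctrl.get_image('wrist')
for r,z in((23,50),(27,50)):
  a=np.array([proj(d,(527.2+r*np.cos(t),-108.6+r*np.sin(t),z)) for t in np.linspace(0,6.28,60)]);print(a.min(0),a.max(0))
"
```

```text
[250.58185852 183.21730316] [310.7920113  240.95421592]
[245.34347256 177.90231839] [316.0333003  245.69793717]
```

View pics/w5c.png

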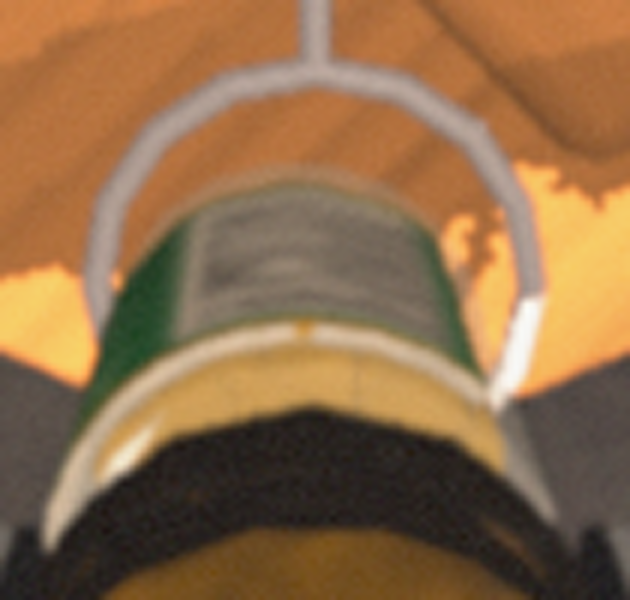

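Emit:
{"name": "servo_tool", "arguments": {
  "commands": [0.06,0.05,0,0,1,0.06,0.05,0.3,0,1,0.06,0.05,0.6,0,1,0.06,0.05,0.9,0,1,0.06,0.05,1.2,0,1,0.06,0.05,1.2,0,1]
}}

```text
clock: 6.45
eef_pos: [526.9, -107.9, 109.3]
tool_rot: [-3.138, 0.0, 1.315]
force: [-0.2, 0.2, -0.5]
width: 42.6
```

```bash
python3 -c "
from h import *
go(527,-109.5,86,75.6)
d=ctrl.get_image('wrist');cv2.imwrite('pics/w6.png',d['img'])
go(527,-109.5,86,75.6)
"
```

```text
pos [ 526.9 -107.9  109.3] yaw 75.3 rp [-179.8    0. ] q [ 0.27  0.65 -0.18  1.94  0.2   0.58 -0.29] F [-0.2  0.2 -0.5] w 42.6 t 6.45
units [-0.06  0.02  0.93] twist -0.05
pos [ 527.4 -108.   110.1] yaw 75.3 rp [-179.9    0. ] q [ 0.27  0.65 -0.18  1.93  0.19  0.58 -0.29] F [-0.7  0.1 -0.5] w 42.6 t 6.5
units [-0.06  0.    0.96] twist -0.04
```

View pics/w6.png

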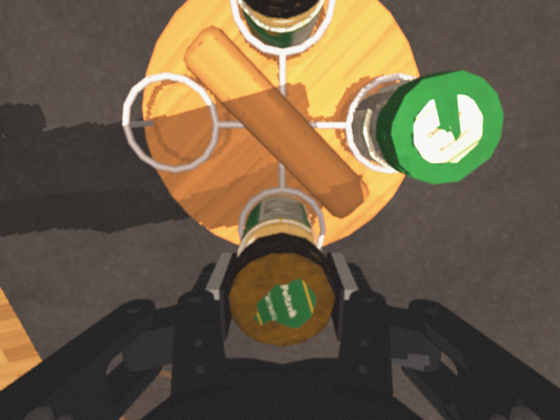

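Emit:
{"name": "servo_tool", "arguments": {
  "commands": [0,0.03,0.2,0,1,0,0.03,0.4,0,1,0,0.03,0.55,0,1,0,0.03,0.65,0,1,0,0.03,0.72,0,1,0,0.03,0.78,0,1,0,0.03,0.82,0,1,0,0.03,0.82,0,1]
}}

```text
clock: 7.17
eef_pos: [529.0, -108.3, 90.7]
tool_rot: [-3.142, 0.0, 1.315]
force: [0.7, 0.9, -1.2]
width: 42.6
```

Emit:
{"name": "servo_tool", "arguments": {
  "commands": [0,0,0.04,0,1,0,0,0.08,0,1,0,0,0.1,0,1,0,0,0.1,0,1]
}}

```text
clock: 7.5
eef_pos: [529.0, -108.3, 88.2]
tool_rot: [-3.141, -0.0, 1.315]
force: [-0.0, -0.1, -0.3]
width: 42.1
```

Emit:
{"name": "servo_tool", "arguments": {
  "commands": [0,0,0.04,0,1,0,0,0.08,0,1,0,0,0.08,0,1]
}}

```text
clock: 7.75
eef_pos: [529.2, -108.4, 87.0]
tool_rot: [3.141, 0.0, 1.315]
force: [-1.6, 0.3, 5.3]
width: 42.5
```

Emit:
{"name": "servo_tool", "arguments": {
  "commands": [0,0,0,0,0.8,0,0,0,0,0.6,0,0,0,0,0.4,0,0,0,0,0.25,0,0,0,0,0.25,0,0,0,0,0.25]
}}

```text
clock: 8.25
eef_pos: [529.0, -108.3, 86.2]
tool_rot: [-3.142, -0.0, 1.315]
force: [-0.6, -0.1, 0.4]
width: 63.7
```

Emit:
{"name": "servo_tool", "arguments": {
  "commands": [0,0,-0.3,0,0.25,0,0,-1,0,0.25,0,0,-2,0,0.25,0,0,-3,0,0.25,0,0,-4,0,0.1,0,0,-4.8,0,0,0,0,-5.2,0,0,0,0,-5.2,0,0]
}}

```text
clock: 8.92
eef_pos: [530.5, -108.6, 218.8]
tool_rot: [3.137, -0.0, 1.314]
force: [0.9, 0.4, -0.1]
width: 85.5
```

```bash
python3 -c "
from h import *
go(407.5,296,210,165)
d=ctrl.get_image('wrist');cv2.imwrite('pics/w7.png',d['img'])
"
```

```text
pos [ 530.5 -108.6  218.8] yaw 75.3 rp [179.7  -0. ] q [ 0.3   0.49 -0.22  1.84  0.14  0.82 -0.25] F [ 0.9  0.4 -0.1] w 85.5 t 8.92
units [14.41 -8.87  0.31] twist -14.95
```

View pics/w7.png

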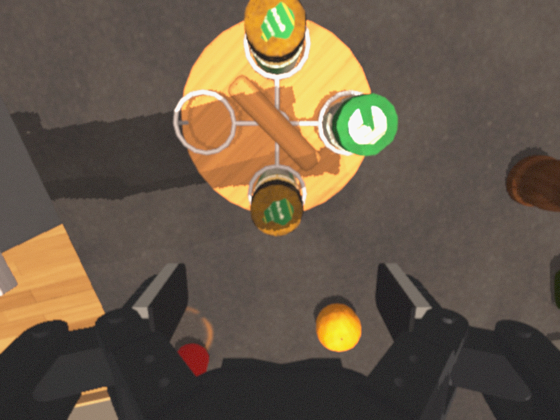

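Emit:
{"name": "servo_tool", "arguments": {
  "commands": [0.5,-0.3,0,-0.5,0,1.6,-1,0,-1.6,0,3,-1.9,0,-2.7,0,4.4,-2.7,0,-3.8,0,5.8,-3.6,0,-4.9,0,7.2,-4.4,0,-6,0,8.6,-5.3,0,-7.1,0,10,-6.1,0,-8.2,0,11.4,-7,0,-9.3,0,12.5,-7.7,0,-10.4,0]
}}

```text
clock: 9.8
eef_pos: [418.5, 246.2, 215.1]
tool_rot: [-3.14, -0.003, 2.415]
force: [-0.7, -0.0, -0.5]
width: 85.3
```

```bash
python3 -c "
from h import *
go(407.5,296,200,165.6)
"
```

```text
pos [418.5 246.2 215.1] yaw 138.4 rp [-1.799e+02 -1.000e-01] q [-0.2   0.46 -0.55  1.97  0.33  0.8  -0.09] F [-0.7 -0.  -0.5] w 85.3 t 9.8
units [1.65 1.2  0.61] twist -4.53
```

Emit:
{"name": "servo_tool", "arguments": {
  "commands": [0.8,0.6,0.2,-1.1,0,1.5,1,0.4,-2.2,0,1.65,1.2,0.6,-3.3,0,1.65,1.2,0.6,-4.3,0,1.65,1.2,0.6,-4.5,0,1.65,1.2,0.6,-4.5,0]
}}

```text
clock: 10.3
eef_pos: [410.1, 292.5, 200.1]
tool_rot: [-3.14, -0.003, 2.876]
force: [-0.0, -0.5, -0.3]
width: 85.3
```

```bash
python3 -c "
from h import *
go(407.5,296,200,165.6)
d=ctrl.get_image('wrist');cv2.imwrite('pics/w8.png',d['img'])
h=cv2.cvtColor(d['img'],cv2.COLOR_BGR2HSV);m=cv2.inRange(h,(50,80,50),(85,255,255))
c=max(cv2.findContours(m,0,1)[0],key=cv2.contourArea);e=cv2.fitEllipse(cv2.convexHull(c));print('cap',e,ray(d,e[0],106))
go(407.5,296,200,165.6)
"
```

```text
pos [410.1 292.5 200.1] yaw 164.8 rp [-179.9   -0.2] q [-0.22  0.54 -0.66  1.94  0.44  0.82  0.18] F [-0.  -0.5 -0.3] w 85.3 t 10.3
units [0.14 0.11 0.  ] twist -0.14
cap ((285.9509582519531, 205.9506378173828), (57.31535720825195, 60.22745132446289), 1.4788703918457031) [405.17192311 297.5875401  106.        ]
pos [410.6 292.3 200.4] yaw 164.7 rp [-1.799e+02 -1.000e-01] q [-0.22  0.54 -0.66  1.94  0.44  0.82  0.18] F [-0.3  0.2 -0.1] w 85.0 t 10.35
units [0.16 0.11 0.02] twist -0.16
```

View pics/w8.png

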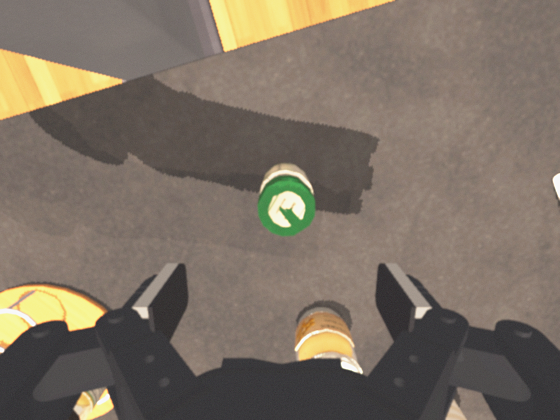

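Emit:
{"name": "servo_tool", "arguments": {
  "commands": [0.2,0.12,0.5,-0.1,0,0.2,0.12,1.6,-0.1,0,0.2,0.12,2.8,-0.1,0,0.2,0.12,3.8,-0.1,0,0.2,0.12,4.6,-0.1,0,0.2,0.12,5,-0.1,0,0.2,0.12,5,-0.1,0,0.2,0.12,5,-0.1,0]
}}

```text
clock: 11.02
eef_pos: [407.5, 296.9, 76.5]
tool_rot: [-3.141, -0.0, 2.885]
force: [-0.4, -0.6, 0.4]
width: 85.3
```

```bash
python3 -c "
from h import *
d=ctrl.get_image('wrist');cv2.imwrite('pics/w9.png',d['img'])
go(406.5,296.5,75,165.6)
h=cv2.cvtColor(d['img'],cv2.COLOR_BGR2HSV);m=cv2.inRange(h,(50,80,50),(85,255,255))
c=max(cv2.findContours(m,0,1)[0],key=cv2.contourArea);e=cv2.fitEllipse(cv2.convexHull(c));print('cap',e,ray(d,e[0],106))
"
```

```text
pos [408.  297.4  77.1] yaw 165.3 rp [179.9   0. ] q [-0.36  0.71 -0.49  2.04  0.64  0.54 -0.  ] F [0.  0.2 0.1] w 85.8 t 11.07
units [ 0.05 -0.05  0.09] twist -0.05
cap ((280.95166015625, 288.632568359375), (110.96184539794922, 117.94649505615234), 179.49169921875) [402.07063963 298.50718159 106.        ]
```

View pics/w9.png

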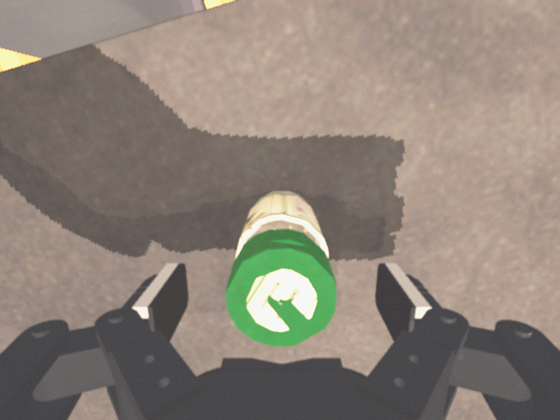

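Emit:
{"name": "servo_tool", "arguments": {
  "commands": [0.05,0,0.08,0,0,0.05,0,0.08,0,0.3,0.05,0,0.08,0,0.6,0.05,0,0.08,0,1,0.05,0,0.08,0,1,0.05,0,0.08,0,1,0.05,0,0.08,0,1,0.05,0,0.08,0,1,0.05,0,0.08,0,1]
}}

```text
clock: 11.82
eef_pos: [406.8, 297.4, 75.1]
tool_rot: [3.141, 0.001, 2.885]
force: [-0.5, -0.5, 5.8]
width: 43.4
```

Emit:
{"name": "servo_tool", "arguments": {
  "commands": [0,0,-0.2,0,1,0,0,-0.8,0,1,0,0,-1.7,0,1,0,0,-2.7,0,1,0,0,-3.6,0,1,0,0,-4,0,1,0,0,-4,0,1]
}}

```text
clock: 12.4
eef_pos: [407.5, 298.1, 176.4]
tool_rot: [3.138, 0.003, 2.885]
force: [0.1, -0.3, -1.6]
width: 43.4
```

```bash
python3 -c "
from h import *
go(464,37,175,165.6)
"
```

```text
pos [407.5 298.1 176.4] yaw 165.3 rp [179.8   0.2] q [-0.25  0.57 -0.64  1.97  0.49  0.76  0.13] F [ 0.1 -0.3 -1.6] w 43.4 t 12.4
units [-4.84 -9.53  0.04] twist -0.05
```

Emit:
{"name": "servo_tool", "arguments": {
  "commands": [-0.2,-0.5,0,0,1,-0.7,-1.6,0,0,1,-1.4,-2.9,0,0,1,-2.1,-4.2,0,0,1,-2.9,-5.6,0,0,1,-3.6,-6.9,0,0,1,-4.4,-8.1,0,0,1,-5.1,-9,0,0,1,-5.5,-9.3,0,0,1,-5.5,-9.3,0,0,1]
}}

```text
clock: 13.23
eef_pos: [481.4, 33.9, 172.9]
tool_rot: [-3.14, -0.001, 2.879]
force: [1.5, 0.1, -1.4]
width: 43.5
```

```bash
python3 -c "
from h import *
d=ctrl.get_image('wrist');cv2.imwrite('pics/w10.png',d['img'])
go(479.5,-26.5,140,165.8)
i=d['img'][120:300,200:420]
cv2.imwrite('pics/w10c.png',cv2.resize(i,None,fx=3.3,fy=3.3,interpolation=2))
"
```

```text
pos [480.5  36.5 173.2] yaw 165.1 rp [ 1.8e+02 -1.0e-01] q [ 0.32  0.55 -0.67  2.02  0.5   0.73  0.66] F [-0.1  1.  -1.1] w 43.4 t 13.28
units [-0.61 -2.44  1.33] twist -0.11
```

View pics/w10.png

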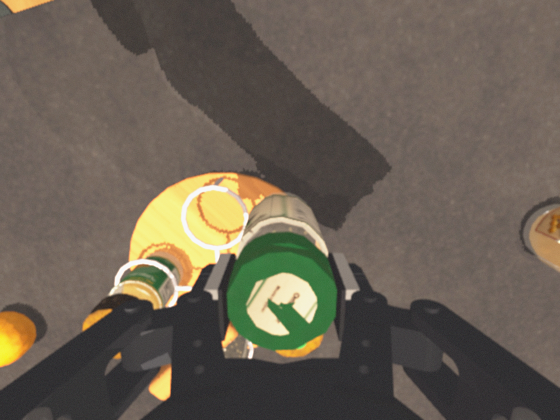

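```bash
python3 -c "
from h import *
d=ctrl.get_image('wrist')
i=d['img'][170:350,170:345]
cv2.imwrite('pics/w10c.png',cv2.resize(i,None,fx=4,fy=4,interpolation=2)[:600])
s=ctrl.read_state()['eef_pos'];print(s)
for dz in(-75,31):
    a=np.array([proj(d,(s[0]+23*np.cos(t),s[1]+23*np.sin(t),s[2]+dz)) for t in np.linspace(0,6.28,60)]);print(dz,a.min(0).round(1),a.max(0).round(1))
"
```

```text
[479.91811655  38.08812613 173.49829527]
-75 [250.8 188.3] [315.2 249.7]
31 [225.9 247.3] [342.8 350.6]
```

View pics/w10c.png

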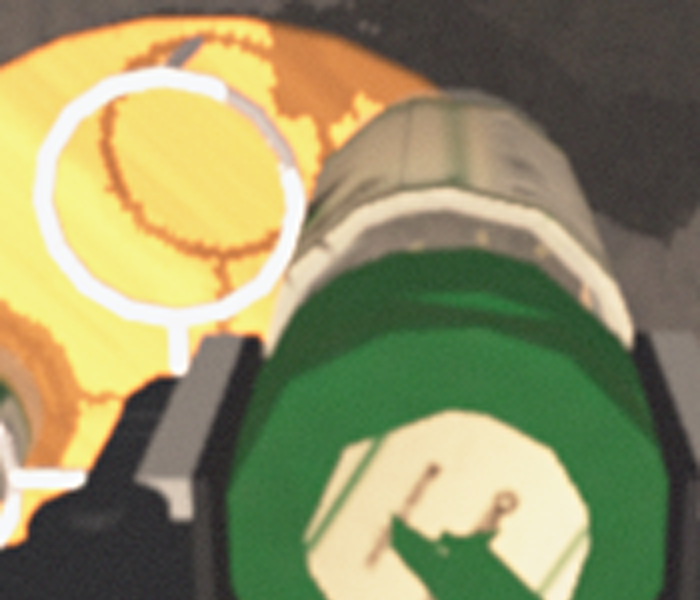

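```bash
python3 -c "
from h import *
d=ctrl.get_image('wrist')
b=ray(d,(283.5,223.7),98.5);r=ray(d,(212.6,219.1),50);print(b,r)
y=np.radians(165.1);u=np.array([np.cos(y),np.sin(y)]);v=np.array([np.sin(y),-np.cos(y)])
D=(r-b)[:2];print('tool dx,dy',D@u/25,D@v/25)
for k in range(4):
  go(479.5,-26.5,140,165.8);ctrl.get_image('wrist')
"
```

```text
[482.31041871  39.34560571  98.5       ] [478.15143988 -23.21643383  50.        ]
tool dx,dy -0.48270457237192277 -2.4611147333040115
pos [479.7  38.9 173.7] yaw 165.4 rp [ 1.8e+02 -1.0e-01] q [ 0.32  0.55 -0.67  2.02  0.5   0.73  0.66] F [-0.5  0.6 -1. ] w 43.5 t 13.38
units [-0.65 -2.54  1.35] twist -0.06
pos [479.6  39.3 173.9] yaw 165.5 rp [ 1.8e+02 -1.0e-01] q [ 0.32  0.55 -0.67  2.02  0.5   0.73  0.66] F [-0.7  0.5 -2.1] w 43.3 t 13.43
units [-0.66 -2.55  1.35] twist -0.05
pos [479.8  39.3 174.1] yaw 165.5 rp [180.  -0.] q [ 0.32  0.55 -0.67  2.02  0.5   0.73  0.66] F [-0.7 -0.7 -0.7] w 43.5 t 13.48
units [-0.65 -2.55  1.36] twist -0.05
pos [479.9  39.1 174.2] yaw 165.5 rp [180.  -0.] q [ 0.32  0.55 -0.67  2.02  0.5   0.73  0.66] F [ 0.2  0.2 -1.1] w 43.6 t 13.53
units [-0.64 -2.55  1.37] twist -0.05
```

Emit:
{"name": "servo_tool", "arguments": {
  "commands": [-0.1,-0.4,0,0,1,-0.2,-0.9,0,0,1,-0.4,-1.6,0,0,1,-0.5,-2.2,0.3,0,1,-0.52,-2.5,0.7,0,1,-0.52,-2.5,1.1,0,1,-0.52,-2.5,1.3,0,1,-0.52,-2.5,1.3,0,1,-0.52,-2.5,1.3,0,1,-0.52,-2.5,1.3,0,1]
}}

```text
clock: 14.42
eef_pos: [477.5, -25.2, 141.9]
tool_rot: [3.141, 0.0, 2.887]
force: [-0.1, 1.1, -1.1]
width: 43.9
```

```bash
python3 -c "
from h import *
for k in range(3): ctrl.get_image('top')
d=ctrl.get_image('wrist');cv2.imwrite('pics/w11.png',d['img'])
i=d['img'][160:310,200:365]
cv2.imwrite('pics/w11c.png',cv2.resize(i,None,fx=4,fy=4,interpolation=2)[:600])
a=ctrl.get_image('scene');cv2.imwrite('pics/w11s.png',cv2.resize(a['img'][170:290,220:340],(600,600),interpolation=2))
go(479.5,-26.5,140,165.8)
"
```

```text
pos [477.5 -26.1 142.1] yaw 165.3 rp [180.   0.] q [ 0.42  0.59 -0.63  2.06  0.57  0.66  0.73] F [ 0.4 -0.3 -1.7] w 43.4 t 14.67
units [-0.08  0.    0.09] twist -0.08
```

View pics/w11c.png

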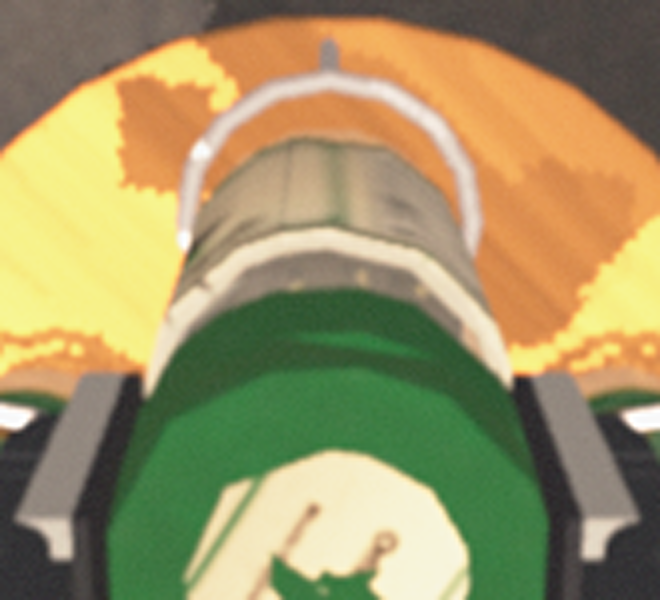

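View pics/w11s.png

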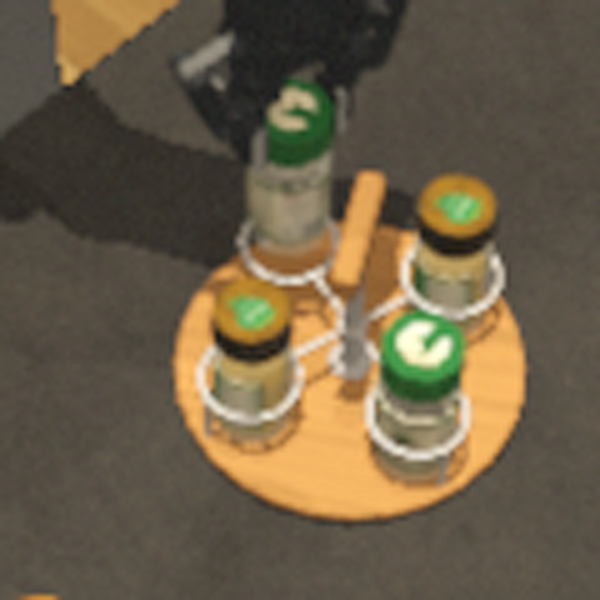

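```bash
python3 -c "
from h import *
d=ctrl.get_image('wrist');s=ctrl.read_state();p=s['eef_pos'];y=s['tool_rot'][2]
u=np.array([np.cos(y),np.sin(y)]);v=np.array([np.sin(y),-np.cos(y)])
def top(c,r,z):
  return min(proj(d,(c[0]+r*np.cos(t),c[1]+r*np.sin(t),z))[1] for t in np.linspace(0,6.28,90))
from scipy.optimize import brentq
for zr in (48,50):
  o=brentq(lambda o:top(p[:2]+o*u,29,zr)-177,-30,30);print('ring off',zr,o,p[:2]+o*u)
o=brentq(lambda o:top(p[:2]+o*u,23,p[2]-75)-193.75,-30,30);print('base off',o)
print('x px', proj(d,(*(p[:2]),50)),proj(d,(*(p[:2]),p[2]-75)),p)
"
```

```text
ring off 48 -0.7858158564701299 [478.20274399 -26.3684409 ]
ring off 50 -0.4293935112866652 [477.85793901 -26.27818342]
base off -3.193378735150447
x px [280.87648657 213.88850134] [280.84213015 220.7584107 ] [477.44254131 -26.16944732 142.08438764]
```

```bash
python3 -c "
from h import *
d=ctrl.get_image('scene');p=ctrl.read_state()['eef_pos'];y=np.radians(165.4);u=np.array([np.cos(y),np.sin(y)])
def ex(c,r,z):
  a=np.array([proj(d,(c[0]+r*np.cos(t),c[1]+r*np.sin(t),z)) for t in np.linspace(0,6.28,90)]);a=(a-[220,170])*5;return a.min(0).round(),a.max(0).round()
print('ring',ex(p[:2]-.6*u,29,50))
for o in(-3.2,-1.5,0): print(o,ex(p[:2]+o*u,23,p[2]-75),ex(p[:2]+o*u,22.5,p[2]+31))
cv2.imwrite('pics/w12.png',cv2.resize(d['img'][180:235,260:300],None,fx=10,fy=10,interpolation=2))
"
```

```text
ring (array([238., 198.]), array([338., 278.]))
-3.2 (array([251., 191.]), array([330., 256.])) (array([252.,  75.]), array([335., 140.]))
-1.5 (array([249., 189.]), array([329., 254.])) (array([250.,  73.]), array([333., 138.]))
0 (array([248., 188.]), array([327., 252.])) (array([249.,  72.]), array([332., 136.]))
```

View pics/w12.png

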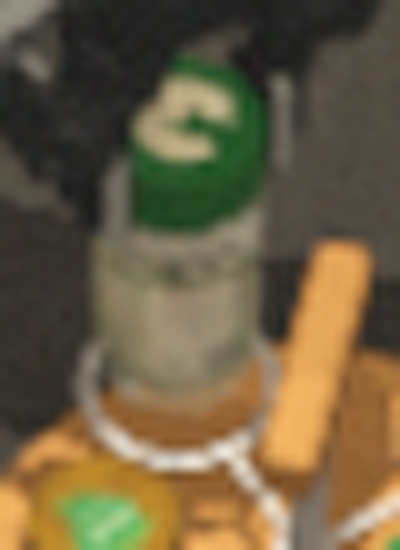

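Emit:
{"name": "servo_tool", "arguments": {
  "commands": [0.07,0,0,0,1,0.07,0,0.3,0,1,0.07,0,0.5,0,1,0.07,0,0.7,0,1,0.07,0,0.8,0,1,0.07,0,0.8,0,1]
}}

```text
clock: 15.27
eef_pos: [475.4, -25.7, 121.1]
tool_rot: [3.142, -0.001, 2.886]
force: [0.4, 0.3, -1.9]
width: 43.5
```

```bash
python3 -c "
from h import *
for k in range(3): ctrl.get_image('top')
d=ctrl.get_image('wrist')
i=d['img'][160:310,200:365]
cv2.imwrite('pics/w13c.png',cv2.resize(i,None,fx=4,fy=4,interpolation=2)[:600])
go(479.5,-26.5,87,165.8)
"
```

```text
pos [475.6 -25.8 121.9] yaw 165.3 rp [180.   0.] q [ 0.4   0.62 -0.59  2.08  0.6   0.61  0.7 ] F [-1.2 -0.1 -2. ] w 43.6 t 15.47
units [-0.16  0.01  1.4 ] twist -0.08
```

View pics/w13c.png

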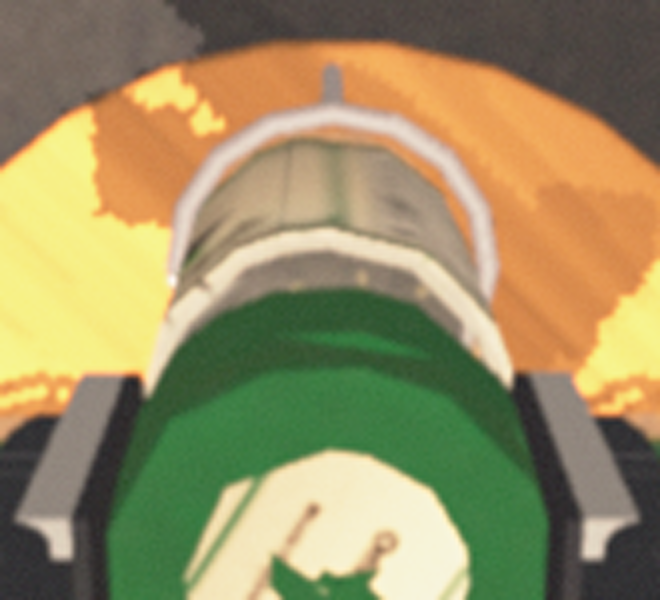

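Emit:
{"name": "servo_tool", "arguments": {
  "commands": [0,0,0.2,0,1,0,0,0.4,0,1,0,0,0.6,0,1,0,0,0.8,0,1,0,0,0.8,0,1]
}}

```text
clock: 15.88
eef_pos: [475.2, -25.8, 100.8]
tool_rot: [3.142, -0.001, 2.886]
force: [-0.7, 1.3, -2.1]
width: 43.3
```

```bash
python3 -c "
from h import *
for k in range(2): ctrl.get_image('top')
d=ctrl.get_image('wrist')
i=d['img'][160:310,200:365]
cv2.imwrite('pics/w14c.png',cv2.resize(i,None,fx=4,fy=4,interpolation=2)[:600])
go(479.5,-26.5,87,165.8)
"
```

```text
pos [475.5 -25.8 101.7] yaw 165.3 rp [180.  -0.] q [ 0.37  0.65 -0.55  2.1   0.64  0.56  0.66] F [-0.6  0.2 -1.8] w 43.8 t 16.03
units [-0.16  0.01  0.59] twist -0.08
```

View pics/w14c.png

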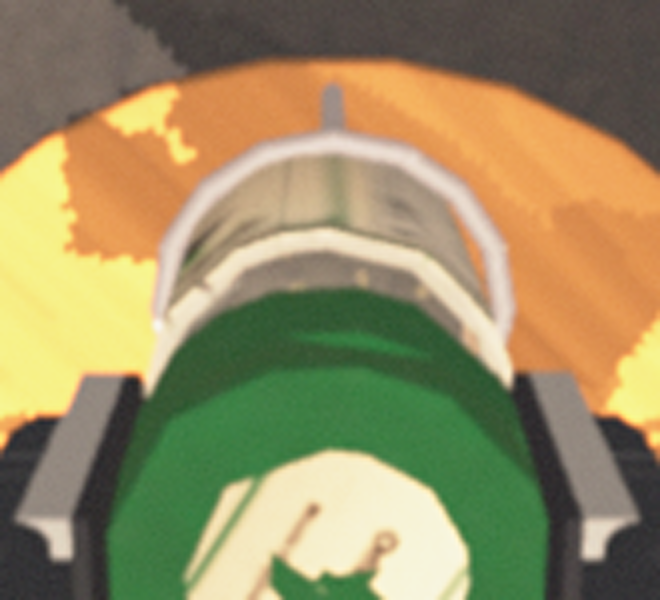

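Emit:
{"name": "servo_tool", "arguments": {
  "commands": [-0.03,0.03,0.15,0,1,-0.03,0.03,0.3,0,1,-0.03,0.03,0.4,0,1,-0.03,0.03,0.5,0,1,-0.03,0.03,0.5,0,1,-0.03,0.03,0.5,0,1]
}}

```text
clock: 16.53
eef_pos: [476.3, -25.3, 89.1]
tool_rot: [-3.141, -0.0, 2.886]
force: [-0.7, -0.4, -1.6]
width: 43.6
```

Emit:
{"name": "servo_tool", "arguments": {
  "commands": [0,0,0.04,0,1,0,0,0.08,0,1,0,0,0.08,0,1]
}}

```text
clock: 16.78
eef_pos: [476.4, -25.4, 87.3]
tool_rot: [-3.142, 0.0, 2.885]
force: [-0.0, -0.8, -1.4]
width: 43.6
```

Emit:
{"name": "servo_tool", "arguments": {
  "commands": [0,0,0.04,0,1,0,0,0.08,0,1,0,0,0.08,0,1]
}}

```text
clock: 17.03
eef_pos: [477.0, -25.4, 87.0]
tool_rot: [-3.141, 0.002, 2.886]
force: [-3.3, -0.8, 18.5]
width: 42.9
```

Emit:
{"name": "servo_tool", "arguments": {
  "commands": [0,0,-0.05,0,1,0,0,-0.05,0,1]
}}

```text
clock: 17.2
eef_pos: [476.8, -25.3, 87.1]
tool_rot: [3.142, 0.001, 2.885]
force: [-0.8, -0.7, 6.8]
width: 43.4
```

Emit:
{"name": "servo_tool", "arguments": {
  "commands": [0,0,0,0,0.8,0,0,0,0,0.6,0,0,0,0,0.4,0,0,0,0,0.25,0,0,0,0,0.25,0,0,0,0,0.25]
}}

```text
clock: 17.7
eef_pos: [476.3, -25.3, 86.4]
tool_rot: [3.142, -0.0, 2.885]
force: [-0.2, -0.0, 0.0]
width: 63.9
```

Emit:
{"name": "servo_tool", "arguments": {
  "commands": [0,0,-0.3,0,0.25,0,0,-1,0,0.25,0,0,-2,0,0.25,0,0,-3,0,0.25,0,0,-4,0,0.1,0,0,-4.8,0,0,0,0,-5.2,0,0,0,0,-5.2,0,0]
}}

```text
clock: 18.37
eef_pos: [477.8, -25.2, 218.7]
tool_rot: [3.141, 0.004, 2.885]
force: [0.2, 0.5, 0.1]
width: 85.5
```

```bash
python3 -c "
from h import *
for k in range(2): ctrl.get_image('top')
go(543,-44,220,120.7)
d=ctrl.get_image('wrist');cv2.imwrite('pics/w15.png',d['img'])
d=ctrl.get_image('scene');cv2.imwrite('pics/s15.png',cv2.resize(d['img'][170:290,220:340],(600,600),interpolation=2))
"
```

```text
pos [476.1 -25.7 216.2] yaw 165.3 rp [-180.   -0.] q [ 0.51  0.49 -0.73  1.99  0.44  0.83  0.85] F [-0.2 -0.3 -0.3] w 85.6 t 18.47
units [-2.77 -0.03 -0.15] twist 7.43
```

View pics/w15.png

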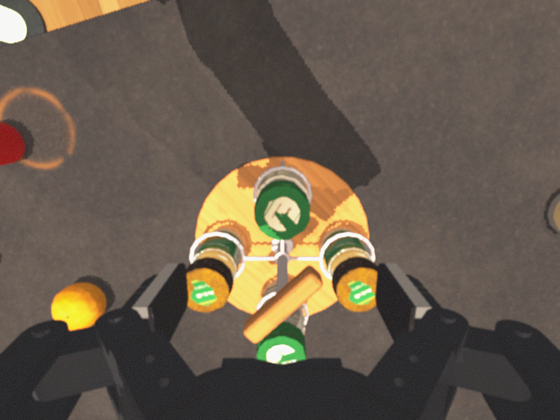

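View pics/s15.png

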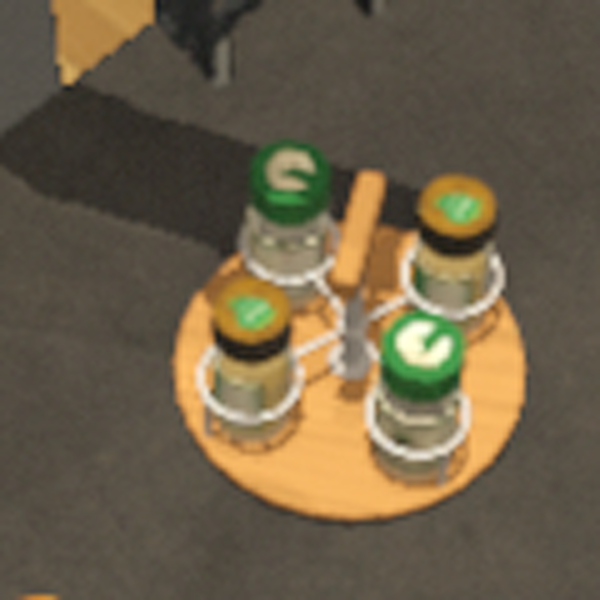

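Emit:
{"name": "servo_tool", "arguments": {
  "commands": [-0.5,0,0,1,0,-1.2,0,0,2.1,0,-1.9,0,0,3.2,0,-2.5,0,0,4.3,0,-2.8,0,0,5.4,0,-2.8,0,0,6.5,0,-2.8,0,0,7.4,0,-2.8,0,0,7.4,0,-2.8,0,0,7.4,0]
}}

```text
clock: 19.32
eef_pos: [543.5, -42.8, 215.4]
tool_rot: [-3.14, -0.001, 2.114]
force: [-0.1, -0.5, 0.3]
width: 85.4
```

```bash
python3 -c "
from h import *
for k in range(3): ctrl.get_image('top')
go(543,-44,220,120.7)
d=ctrl.get_image('wrist');cv2.imwrite('pics/w16.png',d['img'])
print(proj(d,(543,-44,147)))
"
```

```text
pos [543.9 -43.  216.1] yaw 121.0 rp [-180.   -0.] q [ 0.35  0.54 -0.49  1.82  0.32  0.87  0.25] F [ 0.1  0.2 -0. ] w 85.8 t 19.47
units [-0.02 -0.05 -0.16] twist 0.06
[278.98362544 224.48492679]
```

View pics/w16.png

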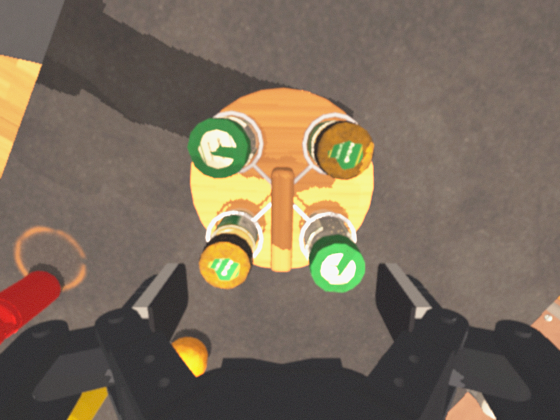

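```bash
python3 -c "
from h import *
d=ctrl.get_image('wrist')
print(ray(d,(282.5,219),147),ray(d,(283,170),147)-ray(d,(282,269),147))
i=d['img'][150:290,230:340];cv2.imwrite('pics/w16c.png',cv2.resize(i,None,fx=4,fy=4,interpolation=2))
"
```

```text
[543.17209324 -39.41059117 147.        ] [-36.75722027  62.34322833   0.        ]
```

View pics/w16c.png

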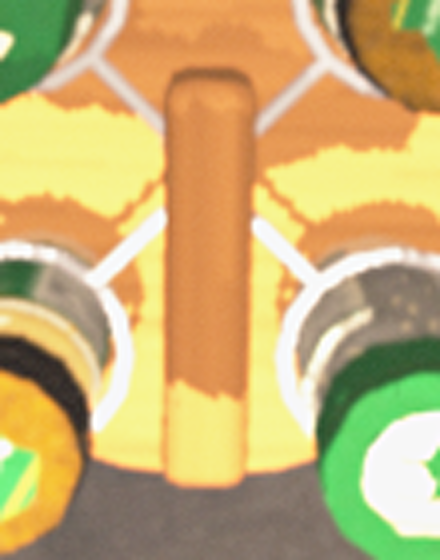

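Emit:
{"name": "servo_tool", "arguments": {
  "commands": [0,0.03,0.4,0.05,0,0,0.03,1.2,0.05,0,0,0.03,2,0.05,0,0,0.03,2.8,0.05,0,0,0.03,3.4,0.05,0,0,0.03,3.8,0.05,0,0,0.03,3.9,0.05,0,0,0.03,3.9,0.05,0,0,0.03,3.9,0.05,0]
}}

```text
clock: 20.32
eef_pos: [545.3, -42.5, 119.5]
tool_rot: [3.141, 0.0, 2.105]
force: [0.2, 0.9, -0.2]
width: 85.2
```

```bash
python3 -c "
from h import *
for k in range(3): ctrl.get_image('top')
go(543.5,-43,118,120.6)
d=ctrl.get_image('wrist');cv2.imwrite('pics/w17.png',d['img'])
"
```

```text
pos [545.6 -42.7 120. ] yaw 120.6 rp [1.799e+02 1.000e-01] q [ 0.3   0.66 -0.41  1.9   0.42  0.66  0.16] F [-1.1 -0.1 -0.1] w 85.6 t 20.47
units [ 0.03 -0.08  0.08] twist 0.0
```

View pics/w17.png

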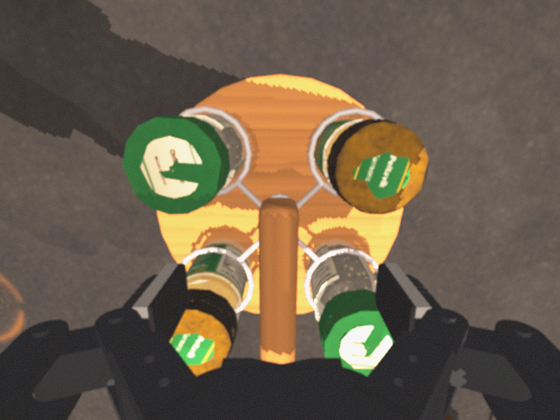

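```bash
python3 -c "
from h import *
d=ctrl.get_image('wrist');s=ctrl.read_state();y=s['tool_rot'][2];u=np.array([np.cos(y),np.sin(y)]);v=np.array([np.sin(y),-np.cos(y)])
for q in((280,198),(280,203)):
  r=(ray(d,q,147)[:2]-s['eef_pos'][:2]);print(r@u,r@v)
"
```

```text
42.17860928989694 0.0012114252470735115
40.261897517318054 -0.0006271888049596195
```

Emit:
{"name": "servo_tool", "arguments": {
  "commands": [0.06,0,0.06,0,0,0.06,0,0.06,0,0.3,0.06,0,0.06,0,0.5,0.06,0,0.06,0,0.7,0.06,0,0.06,0,1,0.06,0,0.06,0,1,0.06,0,0.06,0,1,0.06,0,0.06,0,1,0.06,0,0.06,0,1,0.06,0,0.06,0,1]
}}

```text
clock: 21.4
eef_pos: [543.5, -42.0, 117.5]
tool_rot: [-3.14, 0.0, 2.105]
force: [-2.2, -1.8, 2.7]
width: 15.1
```

Emit:
{"name": "servo_tool", "arguments": {
  "commands": [0,0,0,0,1,0,0,0,0,1,0,0,0,0,1,0,0,0,0,1]
}}

```text
clock: 21.73
eef_pos: [543.5, -41.9, 117.5]
tool_rot: [-3.14, 0.0, 2.105]
force: [-4.0, -2.9, 2.9]
width: 15.1
```

Gripped. I'll lift it slowly.

Emit:
{"name": "servo_tool", "arguments": {
  "commands": [0,0,-0.05,0,1,0,0,-0.15,0,1,0,0,-0.3,0,1,0,0,-0.5,0,1,0,0,-0.7,0,1,0,0,-0.9,0,1,0,0,-1.1,0,1,0,0,-1.3,0,1,0,0,-1.4,0,1,0,0,-1.4,0,1]
}}

```text
clock: 22.57
eef_pos: [544.6, -41.4, 153.4]
tool_rot: [3.14, 0.001, 2.105]
force: [0.7, -1.1, -9.3]
width: 14.7
```

```bash
python3 -c "
from h import *
d=ctrl.get_image('wrist');cv2.imwrite('pics/w18.png',d['img'])
d=ctrl.get_image('scene');cv2.imwrite('pics/s18.png',cv2.resize(d['img'][150:290,210:350],(600,600),interpolation=2))
s=ctrl.read_state();print(s['torque']); go(543.5,-42,218,120.6)
"
```

```text
[-0.00459604  0.02048784  0.03452919]
pos [544.  -41.5 152.7] yaw 120.6 rp [180.   0.] q [ 0.32  0.62 -0.44  1.88  0.38  0.73  0.19] F [-0.7  0.9 -8.6] w 15.2 t 22.67
units [-0.01 -0.03 -2.61] twist 0.0
```

View pics/w18.png

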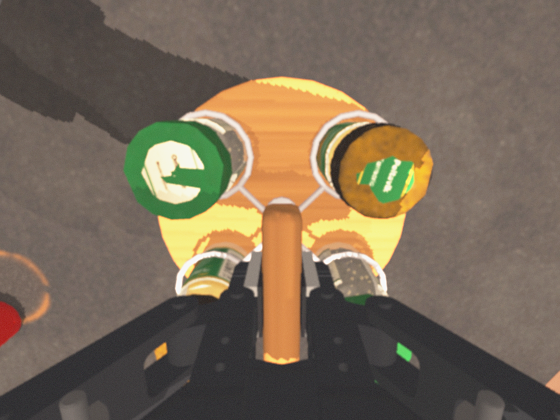

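View pics/s18.png

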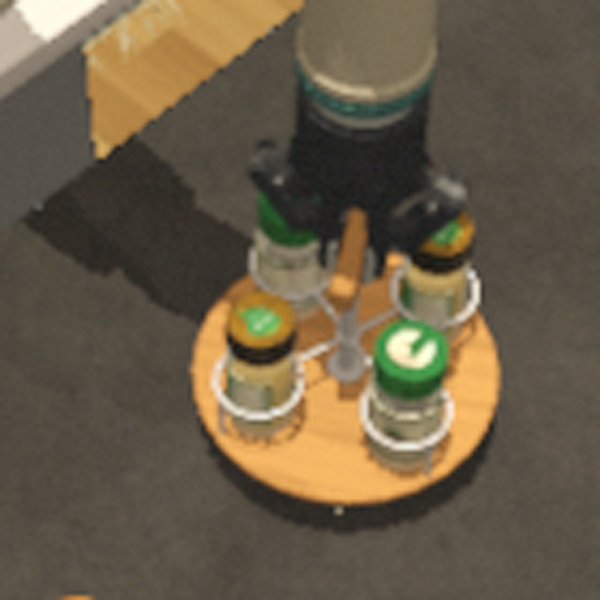

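Off the table and level, with a load of about 8.5 N, the full caddy's weight. I'll carry on up to 10 cm.

Emit:
{"name": "servo_tool", "arguments": {
  "commands": [0,0,-0.1,0,1,0,0,-0.35,0,1,0,0,-0.7,0,1,0,0,-1.1,0,1,0,0,-1.5,0,1,0,0,-1.9,0,1,0,0,-2.25,0,1,0,0,-2.5,0,1,0,0,-2.6,0,1,0,0,-2.6,0,1]
}}

```text
clock: 23.5
eef_pos: [544.5, -41.4, 218.4]
tool_rot: [3.14, 0.001, 2.105]
force: [0.1, -0.2, -9.0]
width: 14.9
```

Emit:
{"name": "servo_tool", "arguments": {
  "commands": [0,0,0,0,1,0,0,0,0,1,0,0,0,0,1,0,0,0,0,1,0,0,0,0,1,0,0,0,0,1]
}}

```text
clock: 24.0
eef_pos: [544.0, -41.3, 217.4]
tool_rot: [-3.141, -0.0, 2.105]
force: [-0.4, -0.0, -8.1]
width: 15.0
```

```bash
python3 -c "
from h import *
d=ctrl.get_image('wrist');cv2.imwrite('pics/w19.png',d['img'])
d=ctrl.get_image('scene');cv2.imwrite('pics/s19.png',d['img'])
s=ctrl.read_state();print(s['torque'],abs(s['qd']).max()); go(543.5,-42,218,120.6)
"
```

```text
[ 0.00286315  0.03278803 -0.01459752] 0.0017869545589938403
pos [544.  -41.4 217.5] yaw 120.6 rp [-180.   -0.] q [ 0.35  0.53 -0.49  1.82  0.32  0.87  0.25] F [-0.   0.1 -7.6] w 15.4 t 24.1
units [-0.01 -0.03 -0.02] twist 0.0
```

View pics/w19.png

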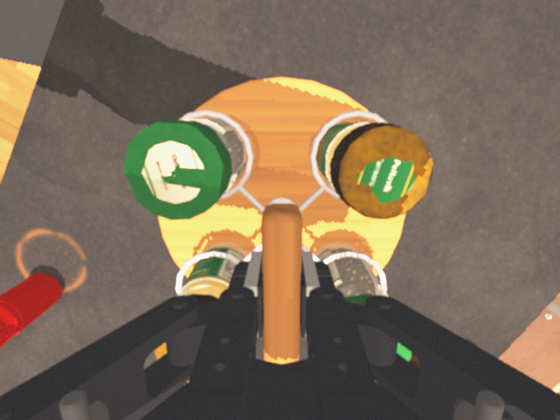

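View pics/s19.png

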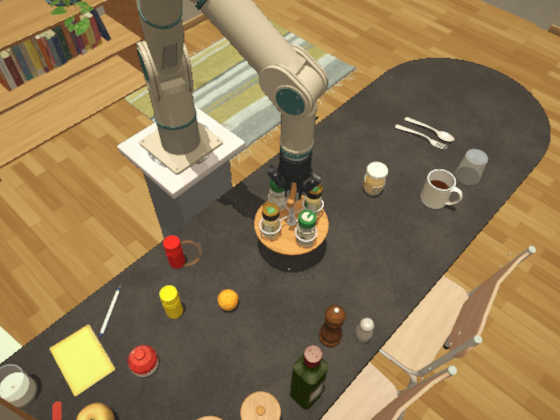

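The caddy hangs still and level with all four jars in it, and the wrist view hasn't changed since the first stage of the lift. The TCP rose 100 mm. Red (173,251), yellow (171,302), mandarin (228,300) and honey (375,179) are where they were.

```bash
python3 -c "
from cell import ctrl
print(ctrl.finish_job())"
```

```text
the job is handed in; nothing more can be done
None
```

Both spare jars are in the caddy. The arm is holding the full caddy by its bar, about 10 cm off the table, and the job is handed in.

- **Jars:** I lowered spare_1, then spare_2, through the two empty rings and let go only once the wrist force showed each on the board. The contact force was about 5 N for spare_1. For spare_2 it was 18 N, and I eased that to 7 N before opening. The two jars already in the caddy stayed in their pockets.
- **Lift:** I gripped the bar near its middle and raised it 100 mm in two stages.
- **Last checks:** The load was about 8 N, as expected for the full caddy. Tool tilt was about 0°, wrist moments were under 0.04 N m and the joints were still. The jars, caddy and bar looked the same in the wrist camera as at the first stage of the lift. The honey jar, mandarin and the red and yellow look-alikes had not moved. The job took 24 s of the 72 s.
- **Disagreements:** The camera views differed by 2–4 mm. The wrist and scene views disagreed by about 2 mm on how spare_2 sat in the grip, so I aimed between them and corrected slightly on the way down. No sideways force showed as it entered the ring. No check failed.

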